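Shut the scale's cover and level the rocking scale by its adjustable foot

ROBOT

A 6-joint arm with a two-finger parallel gripper is mounted at the origin on a cart in front of the work surface, level with it; the furniture and walls round the work are solid. World frame = base frame: x ahead of the robot, y to its left, z up, the work surface at z = 0. Lengths are in m, angles in rad, forces in N, time in s.
With the tool pointing down it reaches from about 0.325 to 0.775 m from the base axis. Payload 5.5 kg.
Tool frame: the origin (TCP) lies on the centre line of the jaws, within the pads' length; the fingertips stand 17 mm ahead of it and the grasp point (between the pads) lies 2 mm behind it; z points along the fingers, y is the line along which they close (so a half turn about z gives the same grasp; the last joint's range is limited). The gripper opens to 88 mm and grips with 3 to 60 N. Pads are 20 mm wide; open, the fingers measure 115 mm over their backs; the gripper's body (75 mm by 178 mm) begins 61 mm behind the grasp point.
Start: joints at [-1.207, 0.091, 1.231, -0, 1.82, -0.057], TCP at [0.245, -0.548, 0.24] pointing down, gripper open.
Joint ranges: [-2.87, 2.87], [-0.86, 2.18], [0.17, 2.46], [-1.51, 4.65], [0.06, 2.69], [-2.65, 2.65]. Speed limits (rad/s): [2.57, 2.57, 3.01, 3.14, 3.14, 3.14].

INTERFACE

Orientations are given as a rotation vector (axis times angle).
In Python, from rig import * gives the robot as it stands.
- The arm moves only by the tool send_rows, never from a script. Its argument "increments" is text: rows parted by semicolons, each of 5 numbers parted by spaces: the shift along the world's x, y, z in m, then the turn about the world's z in degrees, then the closure, from 0 (fully open) to 1 (shut). A call has exactly 8 rows; each row shifts and turns the commanded pose from where the row before left it; what a row does not reach is not made up. A row lasts 1/10 s, in which the tool goes at most 50 mm and 8.59 degrees, less where a joint would pass 70% of its speed; a pose out of reach is approached as far as the arm can. A call with a gripper value outside its range is refused whole. The fingers move at their own pace and stop on an object; "squeeze" is the grip in N (left out, the last holds). Time passes only in rows, so rows that do not move let the fingers close, or fill a call up. It gives the time, the measured TCP pose, the force, the opening and the grip force at its end, in the units of the state.
- get_state(): the state, without advancing time (a new reading comes with each control period).
- camera(name): name is "scene" or "top" or "wrist"; returns a dict with "frame" (420x560x3 uint8, red, green, blue), "fx", "fy", "cx", "cy" (pixels), "R" (3x3) and "t" (3): a world point X has camera coordinates R X + t. Camera axes: x right, y down, z forward; pixel columns grow to the right and rows downward; lengths in m; the calibration is good to about 2 mm. A picture is of the moment at which its call begins. There is no depth.
- hand_in(): hands the job in; it is judged then, once.
Trained networks look in a picture, given as the dict that the camera call returned (one of the last four; its "shot" number tells which), for a name from the list of things; names that differ only in an ending like _2 or _b are one class to them, and where a whole thing is asked for, a point or a joint stands for the part that bears it (a point fixed in the world has none). Each returns a list of dicts, best first, with "score" (0 to 1); they miss things now and then, are a little off and sometimes report something else, mostly with a low value. They report only what shows in the picture. A call takes as long as a camera call.
- outline_of(picture, name): "region" (420x560 bool, what is visible of it) and "bbox" ([left, top, right, bottom] in pixels, round what is visible of it).
The state is a dict: "time_s": time; "joint_positions": joint angles; "dq": joint speeds; "tau": joint torques, N m; "eef_pos": TCP position; "ee_rot": TCP orientation; "contact_force": force on the tool from outside, world axes, zero at the start; "torque": the same for the moment, N m; "opening": finger opening in m; "finger_force": force on a finger pad.
Only numpy, scipy, OpenCV 4.12 (cv2) and the standard library are available. Lean on these libraries where they do the work, as an engineer would, in place of code of your own. Each camera call takes 0.05 s, during which the arm holds its last target. There are 200 camera calls.

TASK

The white bench scale rocks: its adjustable foot, at the front left corner, has been wound in too far. Lower the scale's clear hinged cover gently until it is fully shut, as in use; then take the black thumbwheel of that foot from above, press that corner down firmly on the worktop (about 10 N) so that the foot stands, and turn the wheel clockwise until, with the corner pressed, the bubble of the round level is centred inside its ring. Finish like that, still gripping the wheel and pressing with the bubble centred, so that the lock nut can be tightened; do not shove the scale about or disturb the jar, bowl and egg cup round it.

Things in the scene. Friction and masses are not known exactly. Their poses are not given: they have to be found in the camera images.
- scale: white bench scale, loose, 1.7 kg, housing 190 (x) x 230 (y) mm, top 56 mm above the worktop. Origin: on the worktop under the housing's middle; x points away from the robot (display in front), y left, z up. Three fixed rubber feet at (-80,-100), (80,100), (80,-100) mm. Not pressed, it rests on these three, almost level, and the bubble LOOKS centred while the short adjustable foot hangs clear
- levelling_foot: adjustable foot at (-105,135) mm of the scale, in an ear outside its front left corner: black rubber pad 30 mm wide, 8 mm high. Origin: centre of its underside. At the start it hangs 0.8 to 2.6 mm clear; pressing the corner down (2 N tips the scale) sets it on the worktop and only then the bubble tells the truth. Wound out too far, the scale rocks over its other diagonal
- thumbwheel: black fluted wheel of the adjustable foot, an upright cylinder 38 mm in diameter, 24 mm high, above the ear. Origin: centre of its underside, 66 mm above the worktop; housing and ear under it are 56 and 52 mm high. It turns about the vertical, stiff (0.05 N m), and stays where it is left
- wheel_grip (a point): grip point on the thumbwheel's axis, 80 mm above the worktop. Clockwise from above winds the foot out and raises the corner, 5 mm a full turn (the wheel does not move up or down in the scale, but rises with the corner). To level the scale it must turn about 1.1 to 3.2 rad clockwise in all: one to three grips
- level_centre (a point): centre of the round level's ring, on its glass, 65 mm above the worktop at (57,-83) mm of the scale, to the right of the cover. The level is 55 mm wide: black bezel, green liquid, thin black ring 23 mm in diameter
- bubble (a point): centre of the bubble, a white disc 16 mm wide in the round level; centred when it coincides with level_centre. It runs to the high side, 1.2 mm per mrad of tilt, and settles in 1 to 2 s. Corner pressed and foot too short: it is off on the side away from the wheel, about (0.78, -0.62) in the scale's x, y, 7 mm per mm of missing foot (5.5 mm per rad of wheel). None while the wheel is held
- bubble_x (a joint): how far the bubble is from the ring's centre along the scale's x (m), 0 centred, at most 12.5 mm either way; can be read while the wheel is held
- bubble_y (a joint): how far the bubble is from the ring's centre along the scale's y (m), 0 centred, at most 12.5 mm either way; can be read while the wheel is held
- cover (a joint): angle of the clear cover: 0 shut, grows as it opens; starts 0.75 to 1.25 rad open. The hinge is stiff: the cover stays where it is left (1 to 3 N at its free edge moves it)
- cover_hinge (a point): middle of the cover's hinge line, 60 mm above the worktop at (24,-44) mm of the scale, right of the pan; the line runs along the scale's x
- cover_edge (a point): middle of the free edge of the cover's upper, outer face, 132 mm left (+y of the scale) of the hinge line and 46 mm above it when shut. The cover is a clear box 134 (along the hinge) x 130 x 46 mm, 3 mm walls, open below; a grey finger lip 44 mm wide stands 10 mm out beyond this edge. While open, the outer face looks up and to the right
- sugar_jar: glass jar with sugar, 109 mm wide, 114 mm high, right of the scale; leave it alone. Origin: centre of its underside
- amber_bowl: amber glass bowl, 111 mm wide, 45 mm high, right of the scale; leave it alone. Origin: centre of its underside
- egg_cup: white egg cup, 49 mm wide, 63 mm high, left behind the scale; leave it alone. Origin: centre of its underside

How it is judged:
By the outcome, as a careful person would: the job done as asked, in the order asked, and still so for the second after the job is handed in, while the arm keeps its last pose, push and grip.
It also fails if it takes over 72 s, if anything falls off the work surface, if the arm or the gripper's body presses on something with over 40 N, if the wrist force passes 120 N, or if a joint passes its speed limit or range.

## Working session

There is one attempt and no reset: what is moved stays moved. The work goes in short steps, Python scripts to look and compute and a tool call to move; the robot and the scene stay as the last step left them, time stands still between calls to the robot, and variables do not carry over. Pictures are saved under pics/ and viewed, at most 10 in all, crops included, and the job is handed in when it is done.

Besides the shell and the picture viewer there is one more tool, called after "Emit:" by a JSON object that holds its "name" and its "arguments". send_rows: Moves the arm, as the interface text tells. Its arguments: {"type":"object","properties":{"increments":{"type":"string"},"squeeze":{"type":"number"}},"required":["increments"]}

```bash
mkdir -p pics
cat > h.py <<'E'
from rig import *
import numpy as np, cv2
def save(c,n,crop=None,s=1):
    f=c["frame"][:,:,::-1]
    if crop: l,t,r,b=crop; f=f[t:b,l:r]
    cv2.imwrite("pics/"+n+".png",cv2.resize(f,None,fx=s,fy=s,interpolation=cv2.INTER_CUBIC))
def ray(c,u,v,z):
    R=np.array(c["R"]);t=np.array(c["t"]);o=-R.T@t
    d=R.T@np.array([(u-c["cx"])/c["fx"],(v-c["cy"])/c["fy"],1]); return o+d*(z-o[2])/d[2]
def proj(c,X):
    p=np.array(c["R"])@np.array(X)+np.array(c["t"]); return np.array([p[0]/p[2]*c["fx"]+c["cx"],p[1]/p[2]*c["fy"]+c["cy"]])
E
python3 - <<'E'
from h import *
s=get_state();print(s)
a=camera("top");b=camera("scene")
f=np.hstack([a["frame"],b["frame"]])[:,:,::-1]
save(a,"top",s=1.42);save(b,"scene",s=1.42)
for c,nm in((a,"top"),(b,"scene")):
  print(nm,c["fx"],"cam at",-np.array(c["R"]).T@np.array(c["t"]))
  for n in["scale","thumbwheel","level_centre","bubble","cover","sugar_jar","amber_bowl","egg_cup"]:
    for o in outline_of(c,n)[:1]:
      ys,xs=np.nonzero(o["region"]);print(n,round(o["score"],2),o["bbox"],xs.mean().round(1),ys.mean().round(1),len(xs))
E
```

```text
{'time_s': 0.0, 'joint_positions': array([-1.20671787e+00,  9.18295056e-02,  1.23186880e+00,  7.38750372e-06,
        1.81978944e+00, -5.66957668e-02]), 'dq': array([-2.13715933e-04, -6.52243474e-04, -1.03691347e-03, -3.53981729e-05,
        5.66011564e-04,  6.34061840e-05]), 'tau': array([ 8.74584584e-04, -4.46443498e+01, -4.06443393e+01,  7.01183430e-02,
        2.92611000e-02, -1.52155922e-04]), 'eef_pos': array([ 0.24499036, -0.54741879,  0.23853407]), 'ee_rot': array([-3.07048782e+00, -6.55696921e-01,  4.44329862e-04]), 'contact_force': array([ 0.06062731,  1.200687  , -1.10260936]), 'torque': array([ 0.02707296, -0.03114894, -0.01048891]), 'finger_force': 0.0, 'opening': 0.08783421668779615}
top 460.3957603808702 cam at [ 0.32373743 -0.00362961  1.19164231]
scale 0.61 [174.1, 157.4, 312.7, 268.0] 253.6 210.6 7483
thumbwheel 0.59 [175.2, 210.4, 193.2, 228.0] 185.4 217.4 261
level_centre 0.83 [176.5, 158.7, 313.3, 264.7] 253.6 210.5 7608
cover 0.57 [241.8, 166.5, 303.0, 239.3] 272.7 203.0 2662
sugar_jar 0.66 [379.8, 164.3, 430.5, 213.2] 406.1 189.9 1771
amber_bowl 0.57 [364.6, 249.6, 414.4, 294.5] 390.9 270.9 1569
egg_cup 0.92 [142.1, 164.8, 165.5, 183.0] 152.6 174.1 391
scene 508.83439919028774 cam at [-0.24802052  0.06301661  1.21008785]
scale 0.69 [235.6, 158.7, 285.0, 212.1] 259.6 182.9 1375
thumbwheel 0.54 [173.4, 211.0, 190.0, 228.3] 182.4 221.5 179
level_centre 0.71 [172.0, 160.3, 290.1, 247.4] 231.2 203.2 3733
cover 0.87 [236.6, 158.2, 287.3, 208.4] 260.3 182.3 1305
sugar_jar 0.93 [358.7, 161.8, 399.4, 210.2] 377.0 183.0 1526
amber_bowl 0.33 [172.8, 157.7, 290.1, 245.5] 231.1 202.9 3671
egg_cup 0.86 [139.8, 185.4, 158.7, 209.7] 149.8 197.3 363
```

View pics/top.png

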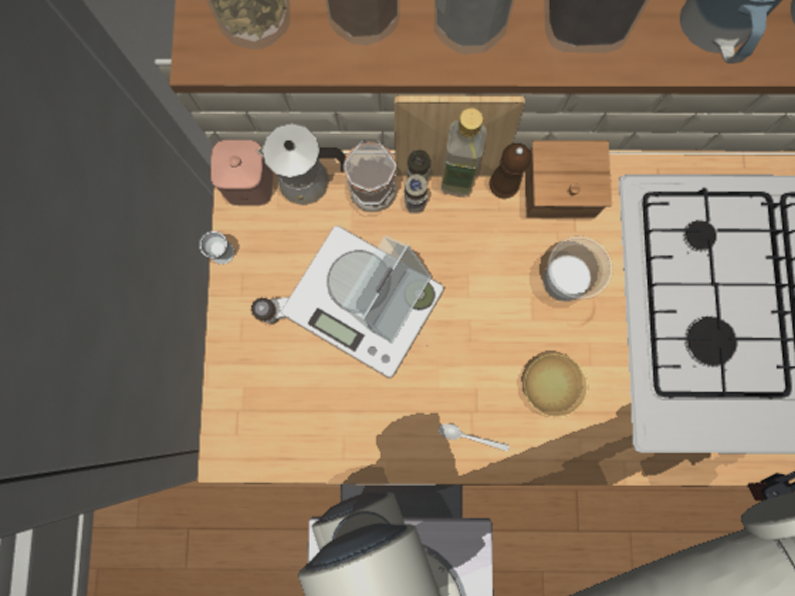

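View pics/scene.png

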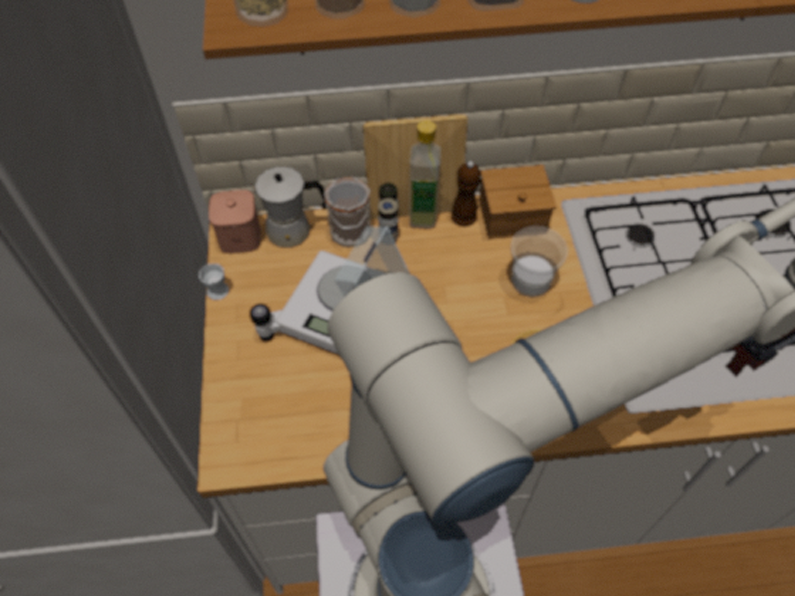

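The top view (795 px wide) shows the scale rotated about -32° with its housing corners near (338,228), (442,289), (390,376) and (287,312). The wheel is at (264,309), the level at (420,293), and the open cover leans to the right. The arm hides much of the scene view.

Run:
```python
from h import *
from scipy.optimize import least_squares
a=camera("top")
k=1.42
obs=[((95,115,56),(338,228)),((95,-115,56),(442,289)),((-95,-115,56),(390,376)),((-95,115,56),(287,312)),((-105,135,90),(185.4*k,217.4*k))]
def P(p,X):
    c,s=np.cos(p[2]),np.sin(p[2]);x,y,z=np.array(X)/1e3
    return [p[0]+c*x-s*y,p[1]+s*x+c*y,z]
f=lambda p:np.concatenate([proj(a,P(p,X))-np.array(u)/k for X,u in obs])
r=least_squares(f,[.5,.1,-.55]);print(r.x,np.rad2deg(r.x[2]),r.fun.round(1))
p=r.x
# cover angle: compare edge corners
for n,X in dict(wheel=(-105,135,80),level=(57,-83,65),hinge=(24,-44,60)).items(): print(n,np.round(P(p,X),4),proj(a,P(p,X))*k)
for th in(.75,.9,1.05,1.25):
    out=[]
    for xx in(-43,91):
        ang=.335+th;out.append((proj(a,P(p,(xx,-44+139.8*np.cos(ang),60+139.8*np.sin(ang))))*k).round(0))
    print(th,*out)
save(a,"crop",(170,150,320,275),5)
```

```text
[ 0.52925049  0.06592436 -0.53539891] -30.676097902061024 [-0.6 -3.1  3.8 -0.9  1.4  3.  -4.8  0.5  0.2 -0.1]
wheel [0.5078 0.2356 0.08  ] [264.73989461 309.57805922]
level [ 0.5359 -0.0345  0.065 ] [421.0092912  295.79488451]
hinge [0.5274 0.0158 0.06  ] [392.2877627  300.94941573]
0.75 [333. 302.] [378. 231.]
0.9 [343. 307.] [388. 236.]
1.05 [354. 313.] [399. 241.]
1.25 [369. 322.] [414. 250.]
```

View pics/crop.png

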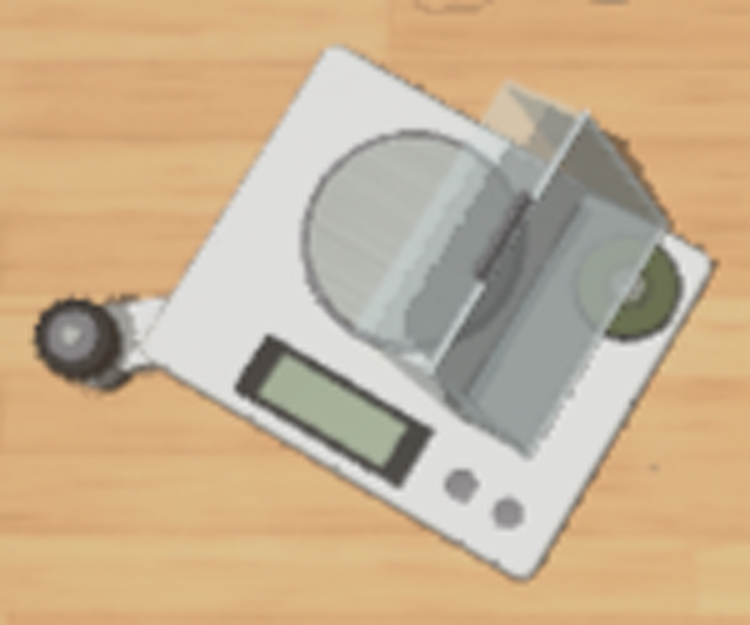

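Run:
```python
import numpy as np
p=[.5293,.0659,np.deg2rad(-30.5)]
c,s=np.cos(p[2]),np.sin(p[2])
def W(x,y,z): return np.array([p[0]+(c*x-s*y)/1e3,p[1]+(s*x+c*y)/1e3,z/1e3])
S0=np.array([.245,-.5474,.2385])
def tip(th,sd=116,gap=0):
    y=-44+sd*np.cos(th)-46*np.sin(th); z=60+sd*np.sin(th)+46*np.cos(th)
    return W(24,y-10-gap,z+17)
a=tip(1.17,gap=25);print("start",a.round(4),(a-S0).round(4))
pr=a
for th in np.r_[1.25,np.arange(1.15,-.01,-.1),0,-.02]:
    q=tip(th);print(round(th,2),q.round(4),((q-pr)*1e3).round(1));pr=q
```

```text
start [ 0.5114 -0.0118  0.2018] [ 0.2664  0.5356 -0.0367]
1.25 [0.519  0.0011 0.2016] [ 7.6 12.9 -0.2]
1.15 [0.5253 0.0118 0.2017] [ 6.3 10.7  0.1]
1.05 [0.5316 0.0225 0.2005] [ 6.3 10.7 -1.2]
0.95 [0.5378 0.0331 0.1981] [ 6.2 10.5 -2.4]
0.85 [0.5439 0.0434 0.1945] [ 6.1 10.3 -3.6]
0.75 [0.5497 0.0533 0.1897] [ 5.8  9.9 -4.8]
0.65 [0.5553 0.0628 0.1838] [ 5.6  9.5 -5.9]
0.55 [0.5606 0.0717 0.1768] [ 5.2  8.9 -7. ]
0.45 [0.5654 0.08   0.1689] [ 4.9  8.3 -8. ]
0.35 [0.5699 0.0875 0.16  ] [ 4.4  7.5 -8.9]
0.25 [0.5738 0.0942 0.1503] [ 4.   6.7 -9.7]
0.15 [0.5773 0.1001 0.1398] [  3.5   5.9 -10.5]
0.05 [0.5802 0.105  0.1287] [  2.9   4.9 -11.1]
0.0 [0.5814 0.1071 0.123 ] [ 1.2  2.1 -5.7]
-0.02 [0.5819 0.1079 0.1207] [ 0.5  0.8 -2.3]
```

Emit:
{"name": "send_rows", "arguments": {"increments": "0.017 0.034 0.002 4.4 1;0.017 0.034 0.002 4.4 1;0.017 0.034 0.002 4.4 1;0.017 0.034 0 4.4 1;0.017 0.034 0 4.4 1;0.017 0.034 0 4.4 1;0.017 0.034 0 4.4 1;0.017 0.034 0 4.4 1", "squeeze": 20}}

```text
time_s: 1.75
eef_pos: [0.3815, -0.2742, 0.2459]
ee_rot: [2.727, 1.558, 0.0]
contact_force: [0.6, 0.7, -1.0]
opening: 0.0272
finger_force: 0.0
```

Emit:
{"name": "send_rows", "arguments": {"increments": "0.018 0.036 -0.006 0 1;0.018 0.036 -0.006 0 1;0.018 0.036 -0.006 0 1;0.018 0.036 -0.006 0 1;0.018 0.036 -0.006 0 1;0.018 0.036 -0.006 0 1;0.014 0.028 -0.005 0 1;0.008 0.0156 -0.0017 0 1"}}

```text
time_s: 2.55
eef_pos: [0.5115, -0.0137, 0.2022]
ee_rot: [-2.727, -1.557, 0.001]
contact_force: [-0.4, 0.0, 0.2]
opening: 0.0001
finger_force: 0.0
```

Run:
```python
from h import *
s=get_state();print(s["time_s"],s["eef_pos"],s["ee_rot"],s["contact_force"],s["opening"])
w=camera("wrist");a=camera("top")
f=np.hstack([w["frame"],a["frame"][130:290,150:340].repeat(2,0).repeat(2,1)[:420] if 0 else cv2.resize(a["frame"][130:290,150:363],(560,420))])
cv2.imwrite("pics/c2.png",cv2.resize(f,(800,300))[:,:,::-1])
```

```text
2.55 [ 0.51150661 -0.01365681  0.20217164] [-2.72740749e+00 -1.55712066e+00  6.73954233e-04] [-0.44833536  0.02226096  0.17077408] 8.418804938719395e-05
```

View pics/c2.png

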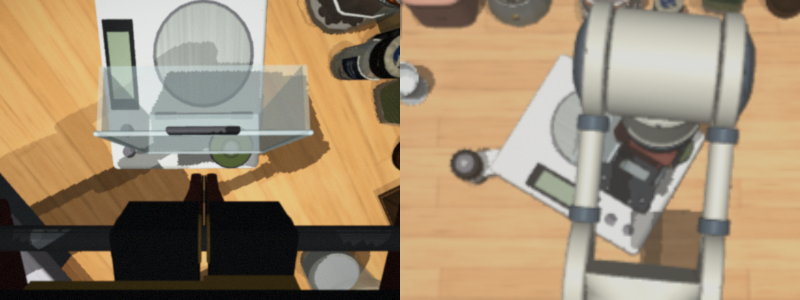

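The wrist view shows the closed fingers near (203,180), in line with the cover's grey lip at (203,130) and clear of it. I'll start the closing arc.

Emit:
{"name": "send_rows", "arguments": {"increments": "0.0038 0.0065 0 0 1;0.0038 0.0064 0 0 1;0.0032 0.0054 0 0 1;0.0031 0.0053 0 0 1;0.0032 0.0054 -0.0006 0 1;0.0031 0.0053 -0.0006 0 1;0.0031 0.0053 -0.0012 0 1;0.0031 0.0052 -0.0012 0 1"}}

```text
time_s: 3.45
eef_pos: [0.5379, 0.0291, 0.1996]
ee_rot: [2.73, 1.554, 0.001]
contact_force: [0.4, -1.3, 1.9]
opening: 0.0005
finger_force: 1.0
```

Emit:
{"name": "send_rows", "arguments": {"increments": "0.003 0.0052 -0.0018 0 1;0.0031 0.0051 -0.0018 0 1;0.0029 0.005 -0.0024 0 1;0.0029 0.0049 -0.0024 0 1;0.0028 0.0048 -0.003 0 1;0.0028 0.0047 -0.0029 0 1;0.0026 0.0045 -0.0035 0 1;0.0026 0.0044 -0.0035 0 1"}}

```text
time_s: 4.25
eef_pos: [0.5604, 0.0678, 0.1777]
ee_rot: [-2.73, -1.554, 0.0]
contact_force: [-0.8, 0.1, 2.5]
opening: 0.0005
finger_force: 0.8
```

Run:
```python
from h import *
w=camera("wrist");a=camera("top")
f=np.hstack([w["frame"],cv2.resize(a["frame"][130:290,150:363],(560,420))])
cv2.imwrite("pics/c3.png",cv2.resize(f,(800,300))[:,:,::-1])
```

```text
(no output)
```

View pics/c3.png

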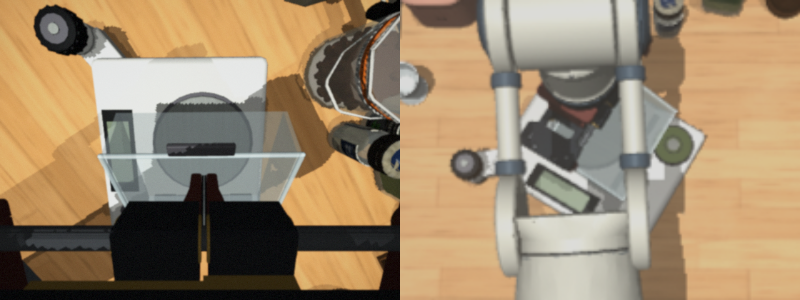

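The cover is following the fingertips, about half shut, and the scale has stayed put.

Emit:
{"name": "send_rows", "arguments": {"increments": "0.0024 0.0042 -0.004 0 1;0.0025 0.0041 -0.004 0 1;0.0022 0.0038 -0.0045 0 1;0.0022 0.0037 -0.0044 0 1;0.002 0.0034 -0.0048 0 1;0.002 0.0033 -0.0049 0 1;0.0018 0.003 -0.0052 0 1;0.0017 0.0029 -0.0053 0 1"}}

```text
time_s: 5.15
eef_pos: [0.5772, 0.096, 0.1404]
ee_rot: [-2.73, -1.554, -0.0]
contact_force: [-0.3, 0.3, 1.0]
opening: 0.0003
finger_force: 0.5
```

Emit:
{"name": "send_rows", "arguments": {"increments": "0.001 0.0017 -0.0037 0 1;0.001 0.0016 -0.0037 0 1;0.0009 0.0016 -0.0037 0 1;0.0006 0.001 -0.0028 0 1;0.0006 0.0011 -0.0029 0 1;0 0 -0.0012 0 1;0 0 -0.0012 0 1;0 0 0 0 1"}}

```text
time_s: 5.95
eef_pos: [0.5811, 0.1029, 0.1228]
ee_rot: [2.73, 1.554, 0.001]
contact_force: [-1.9, 1.2, 5.4]
opening: 0.0004
finger_force: 2.4
```

Emit:
{"name": "send_rows", "arguments": {"increments": "0 0 -0.0004 0 1;0 0 -0.0004 0 1;0 0 0 0 1;0 0 0 0 1;0 0 0 0 1;0 0 0 0 1;0 0 0 0 1;0 0 0 0 1"}}

```text
time_s: 6.75
eef_pos: [0.5811, 0.1029, 0.1228]
ee_rot: [2.73, 1.554, 0.002]
contact_force: [-4.1, 1.5, 7.1]
opening: 0.0002
finger_force: 3.9
```

The extra push raised the force without moving the TCP, so the cover is shut. Next I lift, turn and move above the wheel.

Emit:
{"name": "send_rows", "arguments": {"increments": "0 0 0.005 0 1;0 0 0.01 0 1;0 0 0.02 0 1;0 0 0.03 8 1;-0.006 0.012 0.02 8 0.8;-0.006 0.012 0 8 0.4;-0.006 0.012 0 8 0.2;-0.006 0.012 0 8 0"}}

```text
time_s: 7.55
eef_pos: [0.5571, 0.151, 0.2066]
ee_rot: [2.027, 2.399, 0.001]
contact_force: [1.2, -0.2, 0.3]
opening: 0.0289
finger_force: 0.0
```

Emit:
{"name": "send_rows", "arguments": {"increments": "-0.007 0.012 0 8.4 0;-0.007 0.012 0 8.4 0;-0.007 0.012 0 8.4 0;-0.007 0.012 0 8.4 0;-0.007 0.012 0 8.4 0;-0.007 0.012 0 8.4 0;-0.007 0.012 0 8.4 0;0 0 0 8.4 0"}}

```text
time_s: 8.35
eef_pos: [0.5075, 0.2359, 0.2064]
ee_rot: [0.357, 3.121, 0.001]
contact_force: [-0.3, -0.9, -0.3]
opening: 0.087
finger_force: 0.0
```

Run:
```python
from h import *
s=get_state();print(s["time_s"],s["eef_pos"],s["ee_rot"],s["contact_force"],s["opening"],s["joint_positions"])
w=camera("wrist");a=camera("top")
for c,nm in((w,"w"),(a,"t")):
 for n in("thumbwheel","bubble","level_centre","scale"):
  for o in outline_of(c,n)[:1]:
   ys,xs=np.nonzero(o["region"]);u,v=xs.mean(),ys.mean();b=o["bbox"];print(nm,n,round(o["score"],2),b,ray(c,(b[0]+b[2])/2,(b[1]+b[3])/2,.09 if n=="thumbwheel" else .065).round(4),len(xs))
 print(nm,"pred level",proj(c,[.5359,-.0345,.065]),"wheel",proj(c,[.5078,.2356,.09]))
f=np.hstack([w["frame"],cv2.resize(a["frame"][130:290,150:363],(560,420))])
cv2.imwrite("pics/c4.png",cv2.resize(f,(800,300))[:,:,::-1])
```

```text
8.35 [0.50746147 0.23590583 0.20642699] [3.57109254e-01 3.12117975e+00 6.39591875e-04] [-0.27119765 -0.91990354 -0.25755079] 0.08704082691948567 [ 3.74160820e-01 -2.22113849e-02  1.40522842e+00  3.42208531e-04
  1.75834054e+00 -9.68732749e-01]
w thumbwheel 0.72 [263.8, 183.0, 311.7, 233.8] [0.5051 0.2405 0.09  ] 1844
w level_centre 0.78 [0.0, 130.4, 313.6, 406.6] [0.5405 0.1084 0.065 ] 35805
w scale 0.93 [0.0, 129.3, 313.7, 402.5] [0.538  0.1093 0.065 ] 36375
w pred level [ 11.55373789 295.43119421] wheel [282.6076444  212.91864604]
t level_centre 0.82 [190.3, 158.3, 312.9, 267.8] [0.5235 0.0771 0.065 ] 7064
t scale 0.74 [202.3, 158.2, 313.0, 266.4] [0.5254 0.062  0.065 ] 6828
t pred level [296.46873064 208.31760957] wheel [185.58138159 217.34438396]
```

View pics/c4.png

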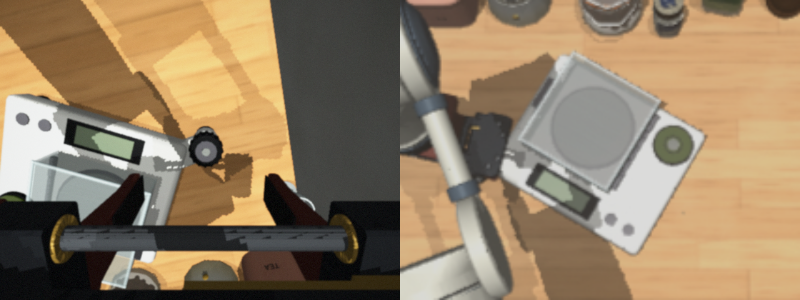

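The cover is shut flat, and the top camera has a clear view of the level at about (673,145) in the right half. The wheel is at about (205,150) in the wrist view. I'll refine its position by matching a cylinder silhouette.

Run:
```python
from h import *
from scipy.optimize import minimize
w=camera("wrist");print("cam",(-np.array(w["R"]).T@np.array(w["t"])).round(3))
m=outline_of(w,"thumbwheel")[0]["region"].astype(np.uint8)
def sil(x,y):
    a=np.linspace(0,6.28,40);pts=[proj(w,[x+.019*np.cos(t),y+.019*np.sin(t),z]) for z in(.066,.09) for t in a]
    im=np.zeros(m.shape,np.uint8);cv2.fillConvexPoly(im,(cv2.convexHull(np.float32(pts))*16).astype(int),1,shift=4);return im
iou=lambda q:-(sil(*q)&m).sum()/(sil(*q)|m).sum()
r=minimize(iou,[.507,.239],method="Nelder-Mead",options=dict(initial_simplex=[[.507,.239],[.51,.239],[.507,.235]],xatol=1e-4))
print(r.x,r.fun)
# level in top view
a=camera("top");f=a["frame"][192:226,280:314];cv2.imwrite("pics/l0.png",cv2.resize(f,None,fx=14,fy=14,interpolation=cv2.INTER_NEAREST)[:,:,::-1])
```

```text
cam [0.437 0.253 0.351]
[0.5109375 0.19325  ] 0.0<stdin>:8: RuntimeWarning: overflow encountered in scalar negative
```

View pics/l0.png

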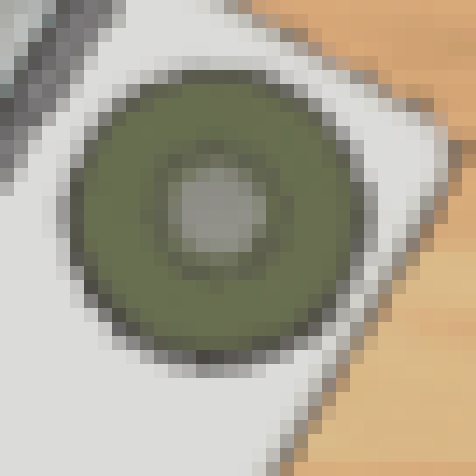

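The bubble looks centred at about (217,210) within the bezel, as expected with nothing pressing. I'll fix the overflow in the fit.

```bash
cat >> h.py <<'E'
def level(n=6):
    """bubble offset from bezel centre in scale axes (mm), top camera, n frames averaged"""
    ims=[];
    for _ in range(n): a=camera("top"); ims.append(a["frame"][186:232,272:322].astype(float))
    f=np.mean(ims,0); 
    g=cv2.resize(f,None,fx=8,fy=8,interpolation=cv2.INTER_CUBIC); R,G,B=g[...,0],g[...,1],g[...,2]
    green=(((G-B)>18)&(G<140)&(G-R>=-3)).astype(np.uint8)
    k,lab,st,ce=cv2.connectedComponentsWithStats(green)
    i=1+st[1:,4].argmax(); cs,_=cv2.findContours((lab==i).astype(np.uint8),cv2.RETR_EXTERNAL,cv2.CHAIN_APPROX_NONE)
    hull=cv2.convexHull(max(cs,key=len)); m=np.zeros(green.shape,np.uint8);cv2.fillPoly(m,[hull],1)
    M=cv2.moments(hull);c=np.array([M["m10"],M["m01"]])/M["m00"]
    w=np.clip((B-70)/60,0,1)*cv2.erode(m,np.ones((25,25)))  # bubble is less green (more blue)
    w[w<.3]=0
    ys,xs=np.mgrid[:w.shape[0],:w.shape[1]];b=np.array([(w*xs).sum(),(w*ys).sum()])/w.sum()
    c8=lambda q:(q+.5)/8-.5+np.array([272,186])
    d=(ray(a,*c8(b),.065)-ray(a,*c8(c),.065))[:2]*1e3; th=np.deg2rad(-30.5)
    sx=np.array([np.cos(th),np.sin(th)]);sy=np.array([-sx[1],sx[0]])
    print("bezel",c8(c).round(2),"bub",c8(b).round(2),"width px",np.sqrt(m.sum()*4/np.pi)/8,"bubarea",np.sqrt(w.sum()*4/np.pi)/8*2.45,"offset scale xy mm",np.round([d@sx,d@sy],2))
    return f
E
python3 - <<'E'
from h import *
from scipy.optimize import minimize
w=camera("wrist")
m=outline_of(w,"thumbwheel")[0]["region"]
def sil(x,y):
    a=np.linspace(0,6.28,40);pts=[proj(w,[x+.019*np.cos(t),y+.019*np.sin(t),z]) for z in(.066,.09) for t in a]
    im=np.zeros(m.shape,np.uint8);cv2.fillConvexPoly(im,(cv2.convexHull(np.float32(pts))*16).astype(int),1,shift=4);return im>0
iou=lambda q:-float((sil(*q)&m).sum())/(sil(*q)|m).sum()
r=minimize(iou,[.507,.239],method="Nelder-Mead",options=dict(initial_simplex=[[.507,.239],[.51,.239],[.507,.235]],xatol=1e-4))
print(r.x,r.fun)
level()
a=camera("top");f=a["frame"][209,280:314];print(f[4:28].tolist())
E
```

```text
[0.507 0.239] -0.0
bezel [294.97 206.79] bub [295.04 206.61] width px 19.477312474451374 bubarea 16.280776136528697 offset scale xy mm [0.48 0.09]
[[195, 195, 193], [83, 83, 71], [101, 107, 79], [104, 110, 80], [104, 110, 80], [104, 110, 80], [102, 107, 79], [97, 101, 79], [105, 109, 86], [124, 126, 109], [139, 139, 130], [140, 141, 131], [141, 142, 131], [132, 133, 120], [95, 97, 77], [96, 98, 78], [100, 105, 77], [105, 110, 80], [104, 110, 79], [104, 110, 79], [100, 103, 78], [99, 97, 91], [163, 161, 158], [215, 214, 211]]
```

Run:
```python
from h import *
from scipy.optimize import minimize
w=camera("wrist")
for o in outline_of(w,"thumbwheel"): print(o["score"],o["bbox"],o["region"].sum())
m=max((o for o in outline_of(w,"thumbwheel") if 240<o["bbox"][0]<290),key=lambda o:o["score"])["region"]
def sil(x,y):
    a=np.linspace(0,6.28,40);pts=[proj(w,[x+.019*np.cos(t),y+.019*np.sin(t),z]) for z in(.066,.09) for t in a]
    im=np.zeros(m.shape,np.uint8);cv2.fillConvexPoly(im,np.round(cv2.convexHull(np.float32(pts))*16).astype(np.int32),1,shift=4);return im>0
iou=lambda q:-float((sil(*q)&m).sum())/(sil(*q)|m).sum()
print(iou([.507,.239]),sil(.507,.239).sum())
r=minimize(iou,[.507,.239],method="Nelder-Mead",options=dict(initial_simplex=[[.507,.239],[.51,.239],[.507,.235]],xatol=1e-4))
print(r.x,r.fun)
```

```text
0.8 [264.5, 180.0, 310.6, 234.7] 1870
-0.8960078856579596 1977
[0.50716623 0.24011717] -0.9360845495722194
```

Emit:
{"name": "send_rows", "arguments": {"increments": "-0.0005 0.0037 -0.02 0 0;0 0 -0.025 0 0;0 0 -0.025 0 0;0 0 -0.022 0 0;0 0 -0.016 0 0;0 0 -0.011 0 0;0 0 -0.008 0 0;0 0 0 0 0"}}

```text
time_s: 10.4
eef_pos: [0.5073, 0.2383, 0.0782]
ee_rot: [-0.369, -3.119, 0.001]
contact_force: [0.7, -0.4, 0.2]
opening: 0.0874
finger_force: 0.0
```

Emit:
{"name": "send_rows", "arguments": {"increments": "0 0 0 0 0.25;0 0 0 0 0.4;0 0 0 0 0.45;0 0 0 0 0.5;0 0 0 0 0.55;0 0 0 0 0.6;0 0 0 0 0.7;0 0 0 0 1", "squeeze": 5}}

```text
time_s: 11.2
eef_pos: [0.5076, 0.2383, 0.079]
ee_rot: [-0.369, -3.12, 0.0]
contact_force: [-0.4, -1.4, 0.6]
opening: 0.0377
finger_force: 5.0
```

Run:
```python
from h import *
s=get_state();print(s["time_s"],s["eef_pos"],s["contact_force"],s["torque"],s["opening"],s["finger_force"],s["joint_positions"])
level(4)
```

```text
11.2 [0.50757742 0.23830221 0.07898947] [-0.42657622 -1.43751942  0.63204059] [-0.07669702 -0.09937681  0.00925832] 0.03772927088274336 4.999949857592583 [ 3.78406709e-01  1.45456924e-02  1.59493462e+00 -2.29461274e-04
  1.53225418e+00 -9.56858092e-01]
bezel [294.97 206.79] bub [294.98 206.7 ] width px 19.49619944602586 bubarea 16.63691188179936 offset scale xy mm [0.2  0.09]
```

Emit:
{"name": "send_rows", "arguments": {"increments": "0 0 0 0 1;0 0 0 0 1;0 0 -0.0005 0 1;0 0 -0.0005 0 1;0 0 -0.0005 0 1;0 0 -0.0005 0 1;0 0 0 0 1;0 0 0 0 1", "squeeze": 35}}

```text
time_s: 12.2
eef_pos: [0.5074, 0.2387, 0.0779]
ee_rot: [0.368, 3.12, 0.001]
contact_force: [-4.1, -0.3, 6.2]
opening: 0.0374
finger_force: 35.0
```

Emit:
{"name": "send_rows", "arguments": {"increments": "0 0 -0.0005 0 1;0 0 -0.0005 0 1;0 0 0 0 1;0 0 0 0 1;0 0 0 0 1;0 0 0 0 1;0 0 0 0 1;0 0 0 0 1"}}

```text
time_s: 13.0
eef_pos: [0.5075, 0.2388, 0.0777]
ee_rot: [0.368, 3.119, 0.001]
contact_force: [-6.5, -1.5, 10.2]
opening: 0.0375
finger_force: 35.0
```

Run:
```python
from h import *
s=get_state();print(s["time_s"],s["eef_pos"],s["contact_force"],s["torque"],s["opening"],s["finger_force"])
level(4)
```

```text
13.0 [0.50749341 0.23875987 0.0777474 ] [-6.48550452 -1.48749694 10.24974335] [-0.40249573  0.85540381 -0.0452347 ] 0.037452254962003176 35.00210344791412
bezel [294.77 206.8 ] bub [297.58 205.38] width px 19.534427824502707 bubarea 16.27924821454997 offset scale xy mm [ 6.69 -4.19]
```

Emit:
{"name": "send_rows", "arguments": {"increments": "-0.0005 0 0 0 1;-0.0005 0 0 -5 1;0 0 0.0001 -8 1;0 0 0.0001 -8 1;0 0 0.0001 -8 1;0 0 0.0001 -8 1;0 0 0.0001 -8 1;0 0 0.0001 -5 1"}}

```text
time_s: 14.0
eef_pos: [0.508, 0.2391, 0.0785]
ee_rot: [1.658, 2.665, 0.006]
contact_force: [0.5, -0.0, 7.1]
opening: 0.0372
finger_force: 35.0
```

Emit:
{"name": "send_rows", "arguments": {"increments": "0 0 0 0 1;0 0 0 0 1;0 0 0 0 1;0 0 0 0 1;0 0 0 0 1;0 0 0 0 1;0 0 0 0 1;0 0 0 0 1"}}

```text
time_s: 14.8
eef_pos: [0.5079, 0.239, 0.0785]
ee_rot: [1.652, 2.669, 0.006]
contact_force: [0.6, 0.5, 7.0]
opening: 0.0371
finger_force: 35.0
```

Run:
```python
from h import *
s=get_state();print(s["time_s"],s["eef_pos"],s["contact_force"],s["torque"],s["opening"],s["finger_force"],s["joint_positions"][5])
level(4)
```

```text
14.8 [0.50793661 0.23902439 0.07845762] [0.61738768 0.48871737 7.00383274] [-0.06619028 -0.11433605 -0.04064192] 0.03711951625302031 35.00146687030792 -0.08348427650511894
bezel [294.89 206.79] bub [296.26 206.27] width px 19.55071584886531 bubarea 15.901395806222606 offset scale xy mm [ 2.9  -2.27]
```

Emit:
{"name": "send_rows", "arguments": {"increments": "0 0 0 -6 1;0 0 0 -8 1;0 0 0 -8 1;0 0 0 -8 1;0 0 0 -6 1;0 0 0 0 1;0 0 0 0 1;0 0 0 0 1"}}

```text
time_s: 15.8
eef_pos: [0.5085, 0.2389, 0.0789]
ee_rot: [2.396, 2.028, 0.009]
contact_force: [1.1, 0.6, 8.4]
opening: 0.0374
finger_force: 35.0
```

Emit:
{"name": "send_rows", "arguments": {"increments": "0 0 0 0 1;0 0 0 0 1;0 0 0 0 1;0 0 0 0 1;0 0 0 0 1;0 0 0 0 1;0 0 0 0 1;0 0 0 0 1"}}

```text
time_s: 16.6
eef_pos: [0.5085, 0.239, 0.0789]
ee_rot: [2.396, 2.028, 0.009]
contact_force: [2.4, -0.6, 7.7]
opening: 0.0375
finger_force: 35.0
```

Run:
```python
from h import *
s=get_state();print(s["time_s"],s["eef_pos"],s["contact_force"],s["torque"],s["opening"],s["finger_force"],s["joint_positions"][5])
level(4)
```

```text
16.6 [0.50851217 0.23896572 0.07888862] [ 2.43249147 -0.57013893  7.72014251] [-0.13108916 -0.25151645 -0.04609376] 0.03749313694378653 35.00145971775055 0.5448198543854353
bezel [294.97 206.78] bub [295.07 206.68] width px 19.513029159499382 bubarea 16.5235003603363 offset scale xy mm [ 0.35 -0.09]
```

Emit:
{"name": "send_rows", "arguments": {"increments": "0 0 -0.0003 -2 1;0 0 -0.0002 0 1;0 0 0 0 1;0 0 0 0 1;0 0 0 0 1;0 0 0 0 1;0 0 0 0 1;0 0 0 0 1"}}

```text
time_s: 17.6
eef_pos: [0.5086, 0.2389, 0.0789]
ee_rot: [2.431, 1.986, 0.009]
contact_force: [-0.4, -0.1, 9.5]
opening: 0.0375
finger_force: 35.0
```

Emit:
{"name": "send_rows", "arguments": {"increments": "0 0 0 0 1;0 0 0 0 1;0 0 0 0 1;0 0 0 0 1;0 0 0 0 1;0 0 0 0 1;0 0 0 0 1;0 0 0 0 1"}}

```text
time_s: 18.4
eef_pos: [0.5086, 0.2389, 0.0789]
ee_rot: [2.431, 1.986, 0.009]
contact_force: [0.8, -1.3, 10.7]
opening: 0.0375
finger_force: 35.0
```

Emit:
{"name": "send_rows", "arguments": {"increments": "0 0 0 0 1;0 0 0 0 1;0 0 0 0 1;0 0 0 0 1;0 0 0 0 1;0 0 0 0 1;0 0 0 0 1;0 0 0 0 1"}}

```text
time_s: 19.2
eef_pos: [0.5086, 0.2389, 0.0789]
ee_rot: [2.431, 1.986, 0.009]
contact_force: [0.8, -1.2, 9.5]
opening: 0.0376
finger_force: 35.0
```

Run:
```python
from h import *
s=get_state();print(s["time_s"],s["contact_force"],s["finger_force"])
level(8)
w=camera("wrist");a=camera("top")
f=np.hstack([cv2.resize(a["frame"][189:225,271:319],(560,420)),cv2.resize(a["frame"][130:290,150:363],(560,420))])
cv2.imwrite("pics/end.png",cv2.resize(f,(800,300))[:,:,::-1])
```

```text
19.2 [ 0.764865   -1.15248807  9.52676899] 35.001912117004395
bezel [294.96 206.79] bub [295.05 206.66] width px 19.51608754814325 bubarea 16.695369950618637 offset scale xy mm [ 0.4  -0.01]
```

View pics/end.png

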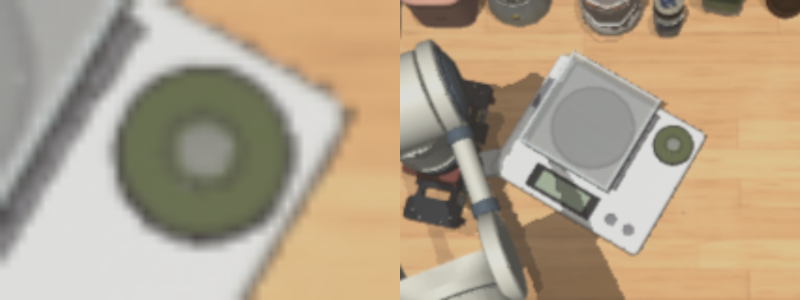

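The bubble sits concentric in the ring at about (203,150) in the left half. The cover is shut, the scale hasn't moved, and the corner is pressed with about 10 N.

```bash
python3 -c "
from rig import *
print(hand_in())"
```

```text
the job is handed in; nothing more can be done
None
```

I handed in the job at about 20 s of robot time with the cover shut, the wheel still gripped, the corner pressed with about 10 N, and the bubble measured about 0.4 mm from the ring's centre. `hand_in()` returned no verdict.

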